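Open the block crate and hold its gate

TASK

A colleague wants to draw the printing blocks out of the plywood crate. Squeeze its two catches shut one after the other, first the one with the pair of round pins and then the one with the pair of flat plates; then swing the gate out past its detent to wide open (at least 70 degrees) and keep holding it there, for it is sprung and comes back by itself: the program finishes while the gripper still holds the gate. Leave the blocks and tools on the bench where they are.

Things in the scene. Friction and masses are not known exactly. Their poses are not given: they have to be found in the camera images.
- crate: Open-topped plywood crate, fixed, 200 (its x) by 250 (y) by 110 mm high; place and yaw vary. Origin: centre of underside, z up. The gate closes its -x side (panel at x = -113 to -101 mm). An oak rail along the top of that side, just behind the gate (30 mm deep, centred on x = -85 mm, its top 110 mm above the bench), carries the two catches 95 mm apart; which is nearer the hinge varies.
- round_catch: Base of the catch to squeeze first: two upright round steel pins, 12 mm diameter. Origin on the rail's top; axes as the crate's. Pins on the line x = 0, 6 to 55 mm above the rail: fixed pin at y = +21 mm; moving pin at y = -7 mm when shot, +8 mm when home (40 then 25 mm over both). Its bolt runs to -y through a wire staple on the gate, 23 mm above the rail, at y = -28 mm, and locks the gate.
- flat_catch: Base of the catch to squeeze second: as the other, but with two flat upright steel plates, 26 mm wide (x) and 6 mm thick (y), outer faces at y = +27 mm (fixed) and y = -13 mm (moving; +2 mm when home), 6 to 55 mm above the rail. Same bolt and staple, same origin and axes.
- round_pinch (a point): Middle of the closed pair of round pins: at x = 0, y = +14.5 mm of its catch, 44 mm above the rail (154 mm above the bench). Fixed with the catch; axes as the crate's. A gripper that closes along y about this point squeezes the catch home.
- flat_pinch (a point): The same point for the flat plates of the other catch.
- round_post: The fixed round pin of the first catch; its origin is the origin of the catch.
- flat_post: The fixed flat plate of the second catch; its origin is the origin of the catch.
- round_thumb (a joint): Travel of the moving round pin (m): 0 to 0.003 at the start (shot), 0.015 when squeezed fully home. It takes about 5 N to move and stays where it is left. The bolt clears the gate from about 0.011.
- flat_thumb (a joint): The same for the moving flat plate of the second catch.
- gate (a joint): Angle of the gate (rad): 0 shut, grows as it swings outward to the crate's -x, clockwise seen from above; stop at 1.6. Locked while either bolt is shot. A sprung detent resists from about 0.2 to 0.6 rad and pushes on to about 1.0 (3 N at the knob); a spring of 0.35 Nm/rad pulls it shut, so let go it falls back to about 0.9 rad.
- gate_hinge (a point): On the hinge axis of the gate, 110 mm above the bench, at x = -107 mm, y = +115 mm of the crate.
- gate_knob (a point): On the axis of the upright round wooden knob, 22 mm diameter, 108 to 172 mm above the bench, on the gate's top edge near its free end; the point is 152 mm above the bench, 208 mm from the hinge axis, towards the crate's -y when shut. Moves with the gate, a plywood panel 12 mm thick, 219 mm long, 8 to 108 mm above the bench.
- block1: Printing block, 100 x 90 x 22 mm, lying in the crate. Leave alone. Origin: centre of underside. Below 45 mm above the bench.
- block2: Printing block, 90 x 80 x 30 mm, lying in the crate. Leave alone. Origin: centre of underside.
- tape: Roll of tape lying flat, 84 mm wide, 24 mm high, on the bench by the crate's -y end. Leave alone.
- jar: Ink jar with a black lid, 60 mm wide, 75 mm high, on the bench beside the gate's way, beyond the hinge. Leave alone.
- gouge1: Carving tool with a wooden handle, lying on the bench, under 30 mm high. Leave alone.
- gouge2: A second, shorter carving tool with a wooden handle, lying on the bench. Leave alone.
- cup: Blue mug, 72 mm wide, 85 mm high, on the bench. Leave alone.

How it is judged:
By the outcome, as a careful person would: the job done as asked, in the order asked, and still so for the second after the job is handed in, while the arm keeps its last pose, push and grip.
It also fails if it takes over 58 s, if anything falls off the work surface, if the arm or the gripper's body presses on something with over 40 N, if the wrist force passes 120 N, or if a joint passes its speed limit or range.

ROBOT

A 6-joint arm with a two-finger parallel gripper is mounted at the origin on the work surface. World frame = base frame: x ahead of the robot, y to its left, z up, the work surface at z = 0. Lengths are in m, angles in degrees, forces in N, time in s.
With the tool pointing down it reaches from about 0.3 to 0.75 m from the base axis. Payload 8.5 kg.
Tool frame: the origin (TCP) lies between the finger pads; the fingertips stand ahead of it and the grasp point (between the pads) lies 8 mm behind it (env.tcp_to_tips is the z of the fingertips in the tool frame, in m); z points along the fingers, x is the direction in which the jaws open and shut, and the axes are right-handed (so a half turn about z gives the same grasp; the last joint's range is limited). The gripper opens to 85 mm and grips with 20 to 120 N. Pads are 22 mm wide; open, the fingers measure 114 mm over their backs; the gripper's body (76 mm by 85 mm) begins 54 mm behind the grasp point. The pads swing forward as they close: fully open they stand 13 mm farther back than shut.
Start: joints at [51.033, 21.807, 74.336, -0, 83.858, -12.336], TCP at [0.247, 0.492, 0.242] pointing down, gripper open.
Joint ranges: [-178.18, 178.18], [-50.72, 133.34], [12.68, 142.11], [-81.47, 261.47], [9.98, 163.14], [-165.26, 165.26]. Speed limits (degrees/s): [136.94, 136.94, 180, 180, 180, 180].

INTERFACE

Orientations are given as a 3x3 rotation matrix whose columns are the frame's x, y, z axes.
In Python, from rig import observe, viewer, env gives the robot as it stands.
- The arm moves only by the tool jog_arm, never from a script. Its arguments are lists of equal length, an entry for each row: "dr": the turn, a rotation vector about the tool's x, y, z in rad, a list of three; "slide": the shift along the tool's x, y, z in m, a list of three; "gripper": the opening, from -1 (shut) to 1 (fully open), so that 0 is half open. In form: {"dr": [[rx, ry, rz], ...], "slide": [[dx, dy, dz], ...], "gripper": [gripper, ...]}. A call has exactly 10 rows; each row shifts and turns the commanded pose from where the row before left it, along the tool's axes as they then stand; what a row does not reach is not made up. A row lasts 1/10 s, in which the tool goes at most 50 mm and 8.59 degrees, less where a joint would pass 70% of its speed; a pose out of reach is approached as far as the arm can. A call is refused whole if a number of a shift passes 0.05 or a number of a turn 0.15, either way. A call with a gripper value outside its range is refused whole. The fingers move at their own pace and stop on an object; "force" is the grip in N (left out, the last holds). Time passes only in rows, so rows that do not move let the fingers close, or fill a call up. It gives the time, the measured TCP pose, the force and the opening at its end, in the units of the state.
- observe(): the state, without advancing time (a new reading comes with each control period).
- viewer.get_image(name): name is "scene" or "top" or "wrist"; returns a dict with "pixels" (384x512x3 uint8, blue, green, red), "camera_matrix" (3x3 intrinsics, pixels), "dist_coeffs" ([k1, k2, p1, p2, k3] as OpenCV has them; the pictures are not rectified), "R" (3x3) and "t" (3): a world point X has camera coordinates R X + t. Camera axes: x right, y down, z forward; pixel columns grow to the right and rows downward; lengths in m; the calibration is good to about 2 mm. A picture is of the moment at which its call begins. There is no depth.
- env.close_job(): hands the job in, once; it reports no verdict.
The state is a dict: "time_s": time; "q": joint angles; "qvel": joint speeds; "joint_efforts": joint torques, N m; "position": TCP position; "tool_rot": TCP orientation; "ft_force": force on the tool from outside, world axes, zero at the start; "wrist_torque": the same for the moment, N m; "grip_width": finger opening in m.
Only numpy, scipy, OpenCV 4.12 (cv2) and the standard library are available. Lean on these libraries where they do the work, as an engineer would, in place of code of your own. Each camera call takes 0.05 s, during which the arm holds its last target.

## Working session

There is one attempt and no reset: what is moved stays moved. The work goes in short steps, Python scripts to look and compute and a tool call to move; the robot and the scene stay as the last step left them, time stands still between calls to the robot, and variables do not carry over. Pictures are saved under pics/ and viewed, and the job is handed in when it is done.

Besides the shell and the picture viewer there is one more tool, called after ">>>" by a JSON object that holds its "fn" and its "kwargs", one argument or row to a line. jog_arm: Moves the arm, as the interface text tells. Its arguments: {"type":"object","properties":{"dr":{"type":"array","items":{"type":"array","items":{"type":"number"}}},"slide":{"type":"array","items":{"type":"array","items":{"type":"number"}}},"gripper":{"type":"array","items":{"type":"number"}},"force":{"type":"number"}},"required":["dr","slide","gripper"]}

```bash
ls; mkdir -p pics
python3 - <<'E'
from rig import observe, viewer, env
import cv2
s=observe()
print(s['time_s'],s['position'],s['tool_rot'],s['grip_width'],env.tcp_to_tips)
for n in ['scene','top','wrist']:
    d=viewer.get_image(n); cv2.imwrite(f'pics/{n}0.png',d['pixels'])
    import pickle; pickle.dump(d,open(f'{n}0.pkl','wb'))
    print(n,d['camera_matrix'],d['dist_coeffs'],d['R'],d['t'])
E
```

```text
pics
0.0 [0.24637573 0.49143824 0.24172261] [[ 4.48234490e-01  8.93915603e-01 -8.58015064e-04]
 [ 8.93914970e-01 -4.48235227e-01 -1.09856547e-03]
 [-1.36661739e-03 -2.74577576e-04 -9.99999028e-01]] 0.08533076048153762 0.011
scene [[382.11762846   0.         250.67630878]
 [  0.         382.11762846 196.66490799]
 [  0.           0.           1.        ]] [-0.0241873  0.         0.         0.         0.       ] [[ 0.79516493  0.60621466  0.01471474]
 [ 0.53024548 -0.68333457 -0.50189003]
 [-0.294198    0.40688777 -0.86480627]] [-0.4946553  -0.21192418  1.14157402]
top [[424.6030241   0.        255.5730075]
 [  0.        424.6030241 187.7490688]
 [  0.          0.          1.       ]] [0.03785414 0.         0.         0.         0.        ] [[-0.00658678 -0.99979853 -0.01896109]
 [-0.9960421   0.00824043 -0.0884999 ]
 [ 0.08863832  0.01830312 -0.9958957 ]] [0.06760673 0.56223144 1.28211094]
wrist [[311.36156152   0.         256.33163616]
 [  0.         311.36156152 189.81929714]
 [  0.           0.           1.        ]] [-0.08738527  0.          0.          0.          0.        ] [[ 0.44768408  0.89419095 -0.00122605]
 [ 0.8639652  -0.43219701  0.25839867]
 [ 0.23052785 -0.11674024 -0.96603759]] [-0.54926938 -0.03288968  0.3777848 ]
```

View pics/scene0.png

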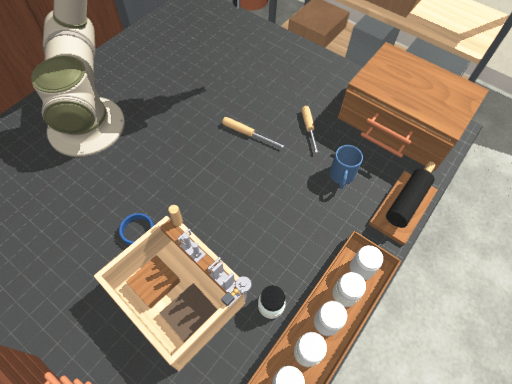

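View pics/top0.png

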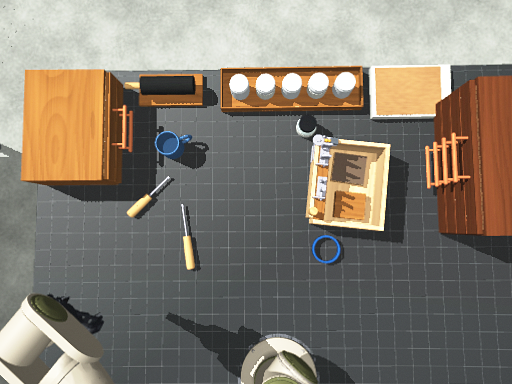

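View pics/wrist0.png

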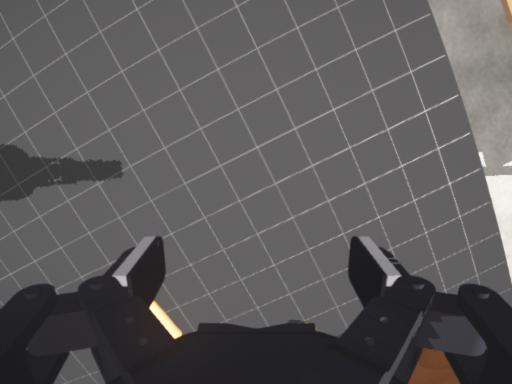

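The scene view shows the crate at about (170,290), its gate side facing up-right, with the knob at (175,213), and the jar at (272,302). The top view shows the crate at about (347,185), with the catches on its left side at (322,150) and (321,188), and the knob at (313,210). Next I'll zoom in.

Run:
```python
import cv2
a=cv2.imread('pics/scene0.png')[190:370,85:295]; cv2.imwrite('pics/s0c.png',cv2.resize(a,None,fx=3.3,fy=3.3,interpolation=cv2.INTER_CUBIC))
a=cv2.imread('pics/top0.png')[105:245,290:410]; cv2.imwrite('pics/t0c.png',cv2.resize(a,None,fx=4.2,fy=4.2,interpolation=cv2.INTER_CUBIC))
```

```text
(no output)
```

View pics/s0c.png

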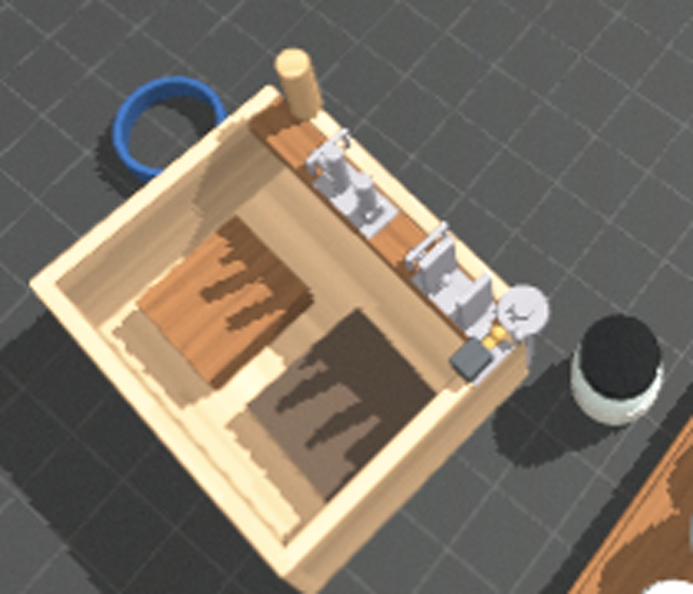

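View pics/t0c.png

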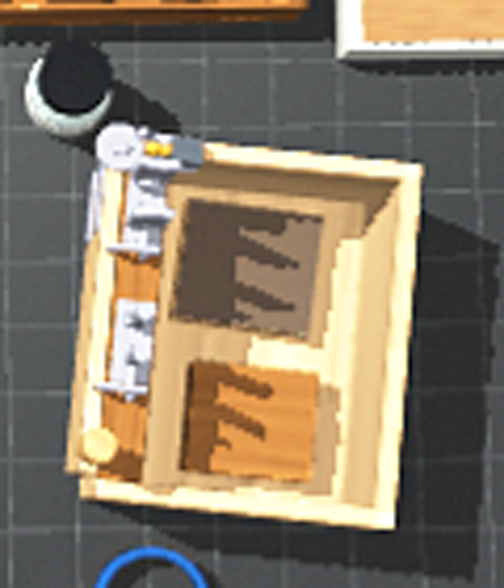

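Flat catch is nearer the hinge, round catch nearer the knob. I'll fit the crate pose now.

```bash
cat > h.py <<'E'
import pickle,cv2,numpy as np
def proj(d,P):
    r,_=cv2.Rodrigues(np.array(d['R'])); 
    return cv2.projectPoints(np.array(P,float).reshape(-1,1,3),r,np.array(d['t']),np.array(d['camera_matrix']),np.array(d['dist_coeffs']))[0].reshape(-1,2)
def w(p,P):
    c,s=np.cos(p[2]),np.sin(p[2]); P=np.atleast_2d(P)
    return np.c_[p[0]+c*P[:,0]-s*P[:,1],p[1]+s*P[:,0]+c*P[:,1],P[:,2]]
def load(n): return pickle.load(open(n+'.pkl','rb'))
E
python3 - <<'E'
from h import *
from scipy.optimize import least_squares
S,T=load('scene0'),load('top0')
K=[-.107,-.093,.172]
obsS=[(K,(294,60)),([.1,-.125,.11],(33,283)),([.1,.125,.11],(285,545)),([-.1,-.125,.11],(272,88))]
obsT=[(K,(98,444)),([.1,.125,.11],(422,165)),([.1,-.125,.11],(395,518)),([-.1,-.125,.11],(82,483))]
pin=[(0,.021,.165,(370,180)),(0,-.007,.165,(332,150))]
def res(p,full=False):
    r=[]
    for P,o in obsS: r.append(proj(S,w(p,P))[0]-(np.array(o)/3.3-.35+[85,190]))
    for P,o in obsT: r.append(proj(T,w(p,P))[0]-(np.array(o)/4.2-.38+[290,105]))
    x,y,z,o=pin[0]
    for x,y,z,o in pin[:1]:
        r.append(proj(S,w(p,[-.085,p[3]+y,z]))[0]-(np.array(o)/3.3-.35+[85,190]))
    return np.array(r) if full else np.ravel(r)
s=least_squares(res,[.5,-.2,-1.5,-.03],loss='soft_l1')
print(s.x,np.degrees(s.x[2])); print(res(s.x,True).round(1))
p=s.x; np.save('p.npy',p)
for n,d,(x0,y0,x1,y1),f in[('s',S,(85,190,295,370),3.3),('t',T,(290,105,410,245),4.2)]:
    im=cv2.resize(d['pixels'][y0:y1,x0:x1],None,fx=f,fy=f,interpolation=cv2.INTER_CUBIC)
    def pt(P): return tuple(int(v) for v in (proj(d,w(p,P))[0]+.4-[x0,y0])*f)
    def line(Q,c):
        for a,b in zip(Q,Q[1:]+Q[:1]): cv2.line(im,pt(a),pt(b),c,1,cv2.LINE_AA)
    line([[a,b,.11] for a,b in((.1,.125),(.1,-.125),(-.1,-.125),(-.1,.125))],(0,0,255))
    line([[a,b,.108] for a,b in((-.113,.115),(-.113,-.104),(-.101,-.104),(-.101,.115))],(255,0,0))
    circ=lambda x,y,z,r:[[x+r*np.cos(t),y+r*np.sin(t),z] for t in np.arange(0,6.2,.5)]
    line(circ(-.107,-.093,.172,.011),(0,0,255))
    for y in(.021,-.007):
      for z in(.165,.116): line(circ(-.085,p[3]+y,z,.006),(0,200,0))
    for y0_,y1_ in((.027,.021),(-.013,-.007)):
        yf=p[3]+.095
        line([[-.098,yf+y0_,.165],[-.072,yf+y0_,.165],[-.072,yf+y1_,.165],[-.098,yf+y1_,.165]],(255,0,255))
    cv2.imwrite(f'pics/fit_{n}.png',im)
E
```

```text
[ 0.56761908 -0.21112913 -1.68357535 -0.02157795] -96.46176193277071
[[ 0.8  0.4]
 [-0.6 -0.4]
 [ 0.6  9.7]
 [ 0.2 -1.9]
 [-0.  -0.1]
 [-0.5 -0.7]
 [-1.2  2.1]
 [ 2.6  2.8]
 [-0.3  0.3]]
```

View pics/fit_s.png

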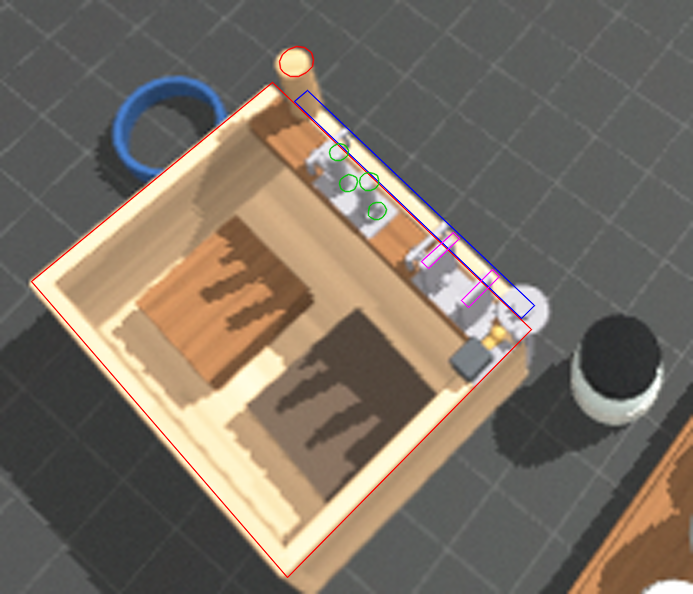

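View pics/fit_t.png

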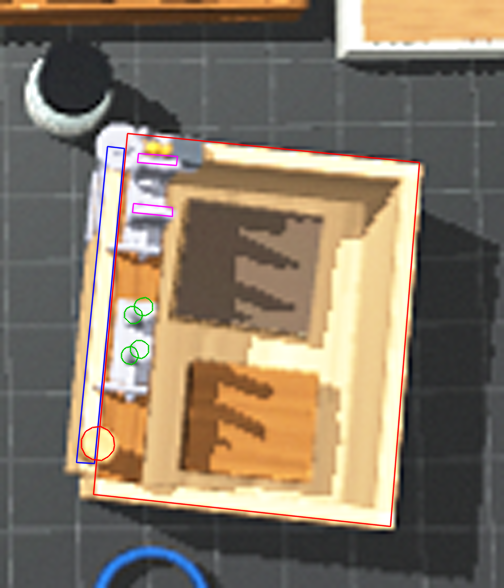

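```bash
cat >> h.py <<'E'
from scipy.spatial.transform import Rotation as Ro
def down(yaw): # tool z down, tool x at world yaw (deg)
    a=np.radians(yaw); x=np.array([np.cos(a),np.sin(a),0]); z=np.array([0,0,-1.]); return np.c_[x,np.cross(z,x),z]
def plan(p0,R0,p1,R1,n):
    R0=np.array(R0); rv=Ro.from_matrix(R0.T@R1).as_rotvec()/n; st=(np.array(p1)-p0)/n
    R=R0; dr=[];sl=[]
    for i in range(n):
        sl.append((R.T@st).round(4).tolist()); dr.append(rv.round(4).tolist()); R=R@Ro.from_rotvec(rv).as_matrix()
    print('dr',dr);print('slide',sl)
E
python3 - <<'E'
from h import *; from rig import observe
s=observe(); R=np.array(s['tool_rot']);
m=s['position']+(np.array([.56,-.05,.32])-s['position'])*.5
plan(s['position'],R,m,down(-6.5),10)
plan(m,down(-6.5),[.56,-.05,.32],down(-6.5),10)
E
```

```text
dr [[0.0, 0.0001, 0.1219], [0.0, 0.0001, 0.1219], [0.0, 0.0001, 0.1219], [0.0, 0.0001, 0.1219], [0.0, 0.0001, 0.1219], [0.0, 0.0001, 0.1219], [0.0, 0.0001, 0.1219], [0.0, 0.0001, 0.1219], [0.0, 0.0001, 0.1219], [0.0, 0.0001, 0.1219]]
slide [[-0.0172, 0.0262, -0.0039], [-0.0139, 0.028, -0.0039], [-0.0104, 0.0295, -0.0039], [-0.0067, 0.0306, -0.0039], [-0.0029, 0.0312, -0.0039], [0.0009, 0.0313, -0.0039], [0.0047, 0.0309, -0.0039], [0.0084, 0.0301, -0.0039], [0.012, 0.0289, -0.0039], [0.0154, 0.0272, -0.0039]]
dr [[0.0, 0.0, 0.0], [0.0, 0.0, 0.0], [0.0, 0.0, 0.0], [0.0, 0.0, 0.0], [0.0, 0.0, 0.0], [0.0, 0.0, 0.0], [0.0, 0.0, 0.0], [0.0, 0.0, 0.0], [0.0, 0.0, 0.0], [0.0, 0.0, 0.0]]
slide [[0.0186, 0.0251, -0.0039], [0.0186, 0.0251, -0.0039], [0.0186, 0.0251, -0.0039], [0.0186, 0.0251, -0.0039], [0.0186, 0.0251, -0.0039], [0.0186, 0.0251, -0.0039], [0.0186, 0.0251, -0.0039], [0.0186, 0.0251, -0.0039], [0.0186, 0.0251, -0.0039], [0.0186, 0.0251, -0.0039]]
```

>>> {"fn": "jog_arm", "kwargs": {
  "dr": [
    [0,0,0.122],
    [0,0,0.122],
    [0,0,0.122],
    [0,0,0.122],
    [0,0,0.122],
    [0,0,0.122],
    [0,0,0.122],
    [0,0,0.122],
    [0,0,0.122],
    [0,0,0.122]
  ],
  "slide": [
    [-0.017,0.026,-0.004],
    [-0.014,0.028,-0.004],
    [-0.01,0.03,-0.004],
    [-0.007,0.031,-0.004],
    [-0.003,0.031,-0.004],
    [0.001,0.031,-0.004],
    [0.005,0.031,-0.004],
    [0.008,0.03,-0.004],
    [0.012,0.029,-0.004],
    [0.015,0.027,-0.004]
  ],
  "gripper": [1,1,1,1,1,1,1,1,1,1]
}}

```text
time_s: 1.15
position: [0.4033, 0.2197, 0.2824]
tool_rot: [[0.993, -0.119, -0.0], [-0.119, -0.993, -0.0], [-0.0, 0.0, -1.0]]
ft_force: [0.5, -0.1, 1.0]
grip_width: 0.0853
```

>>> {"fn": "jog_arm", "kwargs": {
  "dr": [
    [0,0,0],
    [0,0,0],
    [0,0,0],
    [0,0,0],
    [0,0,0],
    [0,0,0],
    [0,0,0],
    [0,0,0],
    [0,0,0],
    [0,0,0]
  ],
  "slide": [
    [0.02,0.028,-0.004],
    [0.02,0.028,-0.004],
    [0.02,0.028,-0.004],
    [0.02,0.028,-0.004],
    [0.02,0.028,-0.004],
    [0.02,0.028,-0.004],
    [0.02,0.028,-0.004],
    [0.02,0.028,-0.004],
    [0.023,0.026,-0.004],
    [0,0,0]
  ],
  "gripper": [1,1,1,1,1,1,1,1,1,1]
}}

```text
time_s: 2.15
position: [0.5578, -0.0514, 0.3174]
tool_rot: [[0.993, -0.117, -0.001], [-0.117, -0.993, -0.0], [-0.001, 0.001, -1.0]]
ft_force: [-0.2, 0.1, -0.5]
grip_width: 0.0853
```

```bash
cat >> h.py <<'E'
def snap(name,tag):
    from rig import viewer
    d=viewer.get_image(name); cv2.imwrite(f'pics/{name}{tag}.png',d['pixels']); pickle.dump(d,open(f'{name}{tag}.pkl','wb')); return d
E
python3 - <<'E'
from h import *
from rig import observe
s=observe();print(s['time_s'],s['position'],np.array(s['tool_rot']).round(3),s['ft_force'],s['q'])
d=snap('wrist','1'); cv2.imwrite('pics/w1b.png',cv2.resize(d['pixels'],(800,600),interpolation=cv2.INTER_CUBIC))
E
```

```text
2.15 [ 0.55778375 -0.05141253  0.31743586] [[ 0.993 -0.117 -0.001]
 [-0.117 -0.993 -0.   ]
 [-0.001  0.001 -1.   ]] [-0.21018189  0.10739216 -0.54294441] [-1.73591029e+01  2.05803168e+01  6.39330188e+01 -3.52015825e-02
  9.55155744e+01 -1.06257808e+01]
```

View pics/w1b.png

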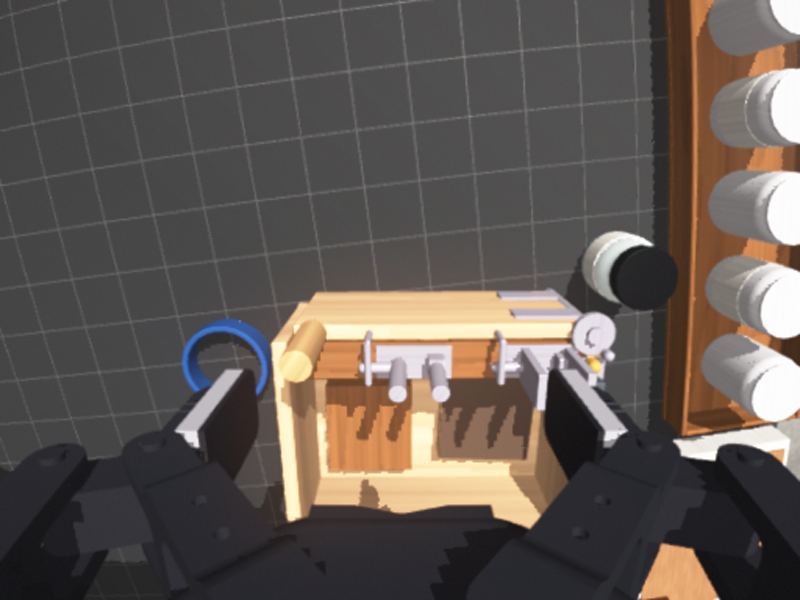

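Run:
```python
import cv2
a=cv2.imread('pics/wrist1.png')[180:270,165:305]; cv2.imwrite('pics/w1c.png',cv2.resize(a,None,fx=5.6,fy=5.6,interpolation=cv2.INTER_CUBIC))
a=cv2.imread('pics/wrist1.png')[170:270,290:440]; cv2.imwrite('pics/w1d.png',cv2.resize(a,None,fx=5,fy=5,interpolation=cv2.INTER_CUBIC))
```

```text
(no output)
```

View pics/w1c.png

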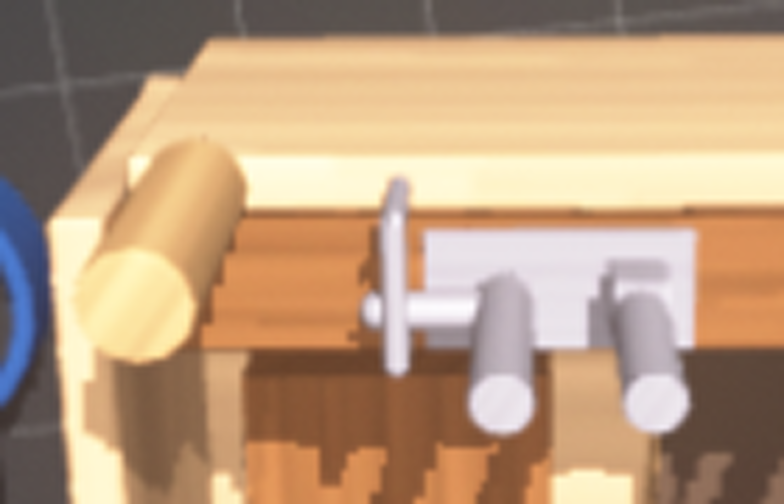

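View pics/w1d.png

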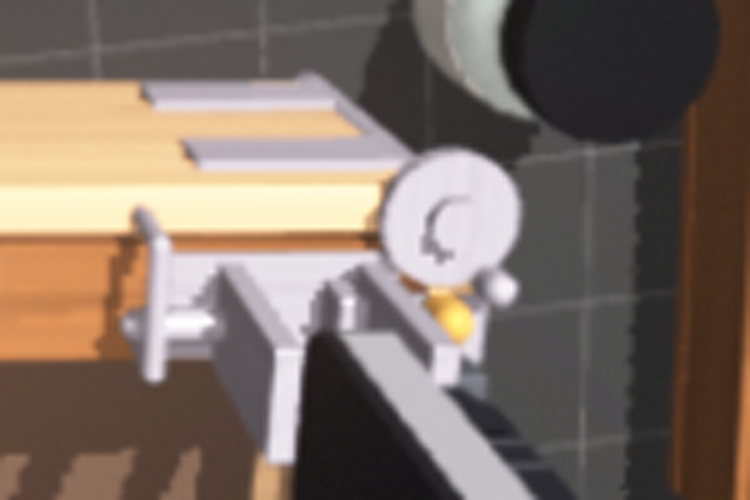

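```bash
cat > fit.py <<'E'
from h import *
from scipy.optimize import least_squares
S,T,W=load('scene0'),load('top0'),load('wrist1')
K=[-.107,-.093,.172]
g=lambda o,f,x0,y0:(np.array(o)+.5)/f-.5+[x0,y0]
sc=lambda o:g(o,3.3,85,190); tc=lambda o:g(o,4.2,290,105); w1=lambda o:g(o,5.6,165,180); w2=lambda o:g(o,5,290,170)
O=[(S,K,sc((294,60)),.7),(S,[.1,-.125,.11],sc((31,283)),.7),(S,('r',0,.021,.165),sc((370,180)),.7),
(T,K,tc((98,444)),.7),(T,[.1,.125,.11],tc((422,165)),.7),
(W,K,w1((138,305)),1),(W,('r',0,.021,.165),w1((655,402)),1),(W,('rm',0,-.007,.165),w1((501,403)),1),
(W,[-.113,-.104,.108],w1((130,157)),1),(W,[-.113,-.104,.008],w1((213,38)),1),(W,[-.1,-.125,.11],w1((50,222)),.5),
(W,('fm',-.013,-.013,.165),w2((275,345)),1),(W,('fm',-.013,-.007,.165),w2((300,345)),1),(W,('fm',.013,-.013,.165),w2((270,465)),1),(W,('f',-.013,.021,.165),w2((435,345)),1)]
def wp(p,P):
    if isinstance(P[0],str):
        y=P[2]+p[3]+(.095 if P[0][0]=='f' else 0)
        if P[0]=='rm': y+=p[4]
        if P[0]=='fm': y+=p[5]
        P=[-.085+P[1],y,P[3]]
    return w(p,P)
def res(p,full=False):
    r=[(proj(d,wp(p,P))[0]-o)*k for d,P,o,k in O]
    return np.array(r) if full else np.ravel(r)
s=least_squares(res,[.5,-.2,-1.68,-.03,0,0],loss='soft_l1')
p=s.x; np.save('p.npy',p)
if __name__=='__main__':
    print(p.round(4),np.degrees(p[2])); print(res(p,True).round(1))
    for n,P in dict(hinge=[-.107,.115,.11],knob=[-.107,-.093,.152],rp=[-.085,p[3]+.0145,.154],fp=[-.085,p[3]+.1095,.154]).items(): print(n,w(p,P)[0].round(4))
E
python3 fit.py
```

```text
[ 5.658e-01 -2.128e-01 -1.680e+00 -2.280e-02  4.000e-04  1.400e-03] -96.25959681376908
[[-0.5  0.3]
 [-0.9 -0. ]
 [-1.4 -0. ]
 [ 0.5  0.5]
 [-0.1 -0.1]
 [-1.5  0.2]
 [ 0.1  0. ]
 [ 0.   0. ]
 [ 2.  -0.2]
 [ 1.4 -0.4]
 [-0.6 -0.3]
 [-0.   0.2]
 [ 0.9  0.1]
 [-0.9 -0.4]
 [ 0.1 -0.4]]
hinge [ 0.6918 -0.119   0.11  ]
knob [ 0.485  -0.0963  0.152 ]
rp [ 0.5669 -0.1274  0.154 ]
fp [ 0.6613 -0.1378  0.154 ]
```

Run:
```python
from fit import *
def tri(obs):
    f=lambda X:np.ravel([proj(d,X)[0]-o for d,o in obs])
    s=least_squares(f,[.6,-.15,.13]); P=s.x; c,sn=np.cos(p[2]),np.sin(p[2]); q=P[:2]-p[:2]
    print('crate',np.r_[c*q[0]+sn*q[1],-sn*q[0]+c*q[1],P[2]].round(4),'world',P.round(4),s.fun.round(1))
print('disc');tri([(S,sc((522,310))),(T,tc((120,147))),(W,w2((452,217)))])
print('yellow');tri([(S,sc((497,335))),(T,tc((158,149))),(W,w2((450,318)))])
print('grey');tri([(S,sc((475,355))),(T,tc((190,150)))])
print('ball');tri([(S,sc((530,345))),(W,w2((500,288)))])
print('staple hi');tri([(S,sc((345,133))),(W,w1((400,185)))])
print('staple lo');tri([(S,sc((312,160))),(W,w1((397,368)))])
print('jarlid');tri([(S,sc((620,352))),(T,tc((75,85))),(W,w2((612,60)))])
im=cv2.resize(W['pixels'][170:270,290:440],None,fx=5,fy=5,interpolation=cv2.INTER_CUBIC)
for z in (.12,.133,.145,.155):
  for x in(-.107,-.085,-.075): print(z,x,(w1([0,0])*0+ (proj(W,w(p,[x,p[3]-.028,z]))[0]-[165,180])*5.6).round(0))
```

```text
disc
crate [-0.1061  0.1155  0.1132] world [ 0.6922 -0.12    0.1132] [ 0.5  0.  -0.   0.3 -0.1  0.2]
yellow
crate [-0.0825  0.116   0.1171] world [ 0.6902 -0.1435  0.1171] [ 0.2  0.2 -0.7  0.1 -0.1  0.3]
grey
crate [-0.0618  0.1166  0.1285] world [ 0.6884 -0.1641  0.1285] [-0.4  0.1 -0.4 -0.4]
ball
crate [-0.0895  0.1303  0.1126] world [ 0.7051 -0.1381  0.1126] [-2.4  0.1  1.  -1. ]
staple hi
crate [-0.1102 -0.0504  0.1201] world [ 0.5277 -0.0978  0.1201] [ 1.4  0.4 -0.6  0.4]
staple lo
crate [-0.0773 -0.05    0.1334] world [ 0.5246 -0.1305  0.1334] [-0.6 -0.2  0.3 -0.2]
jarlid
crate [-0.1354  0.1692  0.0755] world [ 0.7488 -0.0967  0.0755] [-1.7 -0.   0.9 -1.   0.3 -1. ]
0.12 -0.107 [393. 200.]
0.12 -0.085 [396. 302.]
0.12 -0.075 [397. 347.]
0.133 -0.107 [388. 223.]
0.133 -0.085 [391. 328.]
0.133 -0.075 [393. 375.]
0.145 -0.107 [384. 246.]
0.145 -0.085 [387. 354.]
0.145 -0.075 [388. 402.]
0.155 -0.107 [380. 266.]
0.155 -0.085 [383. 377.]
0.155 -0.075 [385. 426.]
```

>>> {"fn": "jog_arm", "kwargs": {
  "dr": [
    [0,0,-0.003],
    [0,0,-0.003],
    [0,0,0],
    [0,0,0],
    [0,0,0],
    [0,0,0],
    [0,0,0],
    [0,0,0],
    [0,0,0],
    [0,0,0]
  ],
  "slide": [
    [0.003,0.0124,0.015],
    [0.003,0.0124,0.015],
    [0.003,0.0124,0.015],
    [0.003,0.0124,0.015],
    [0.003,0.0124,0.015],
    [0.003,0.0124,0.015],
    [0,0,0.015],
    [0,0,0.013],
    [0,0,0],
    [0,0,0]
  ],
  "gripper": [0.5,0.5,0.5,0.5,0.5,0.5,0.5,0.5,0.5,0.5],
  "force": 30
}}

```text
time_s: 3.2
position: [0.566, -0.1234, 0.2008]
tool_rot: [[0.994, -0.107, 0.0], [-0.107, -0.994, 0.0], [0.0, -0.0, -1.0]]
ft_force: [-0.2, -0.9, 0.4]
grip_width: 0.064
```

Run:
```python
from h import *
from rig import observe
s=observe();print(s['time_s'],s['position'],np.array(s['tool_rot']).round(3),s['grip_width'])
d=snap('wrist','2'); cv2.imwrite('pics/w2b.png',cv2.resize(d['pixels'],(800,600),interpolation=cv2.INTER_CUBIC))
```

```text
3.2 [ 0.56595166 -0.1234317   0.20080701] [[ 0.994 -0.107  0.   ]
 [-0.107 -0.994  0.   ]
 [ 0.    -0.    -1.   ]] 0.06397661705962787
```

View pics/w2b.png

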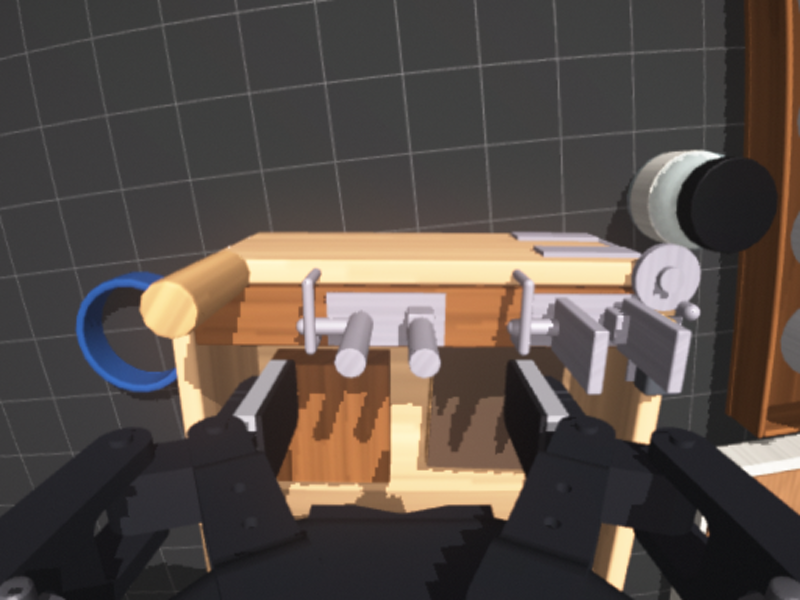

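The wrist image shows the pin tops at (352,360) and (424,362), the flat plates at about (595,340) and (680,340), and both pads clear of them. I'll refine the pinch from this closer view.

Run:
```python
import cv2
a=cv2.imread('pics/wrist2.png')[160:260,80:230]; cv2.imwrite('pics/w2c.png',cv2.resize(a,None,fx=5,fy=5,interpolation=cv2.INTER_CUBIC))
a=cv2.imread('pics/wrist2.png')[150:260,210:360]; b=cv2.imread('pics/wrist2.png')[150:260,320:460];cv2.imwrite('pics/w2d.png',cv2.resize(a,None,fx=5,fy=5,interpolation=cv2.INTER_CUBIC));cv2.imwrite('pics/w2e.png',cv2.resize(b,None,fx=5,fy=5,interpolation=cv2.INTER_CUBIC))
```

```text
(no output)
```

View pics/w2c.png

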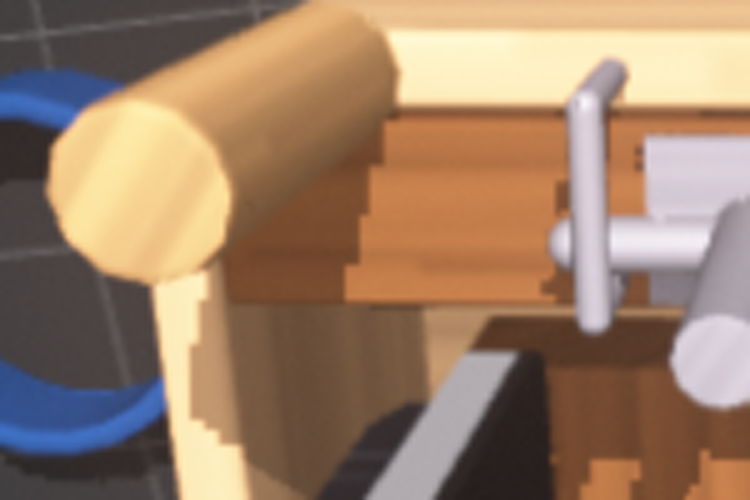

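View pics/w2d.png

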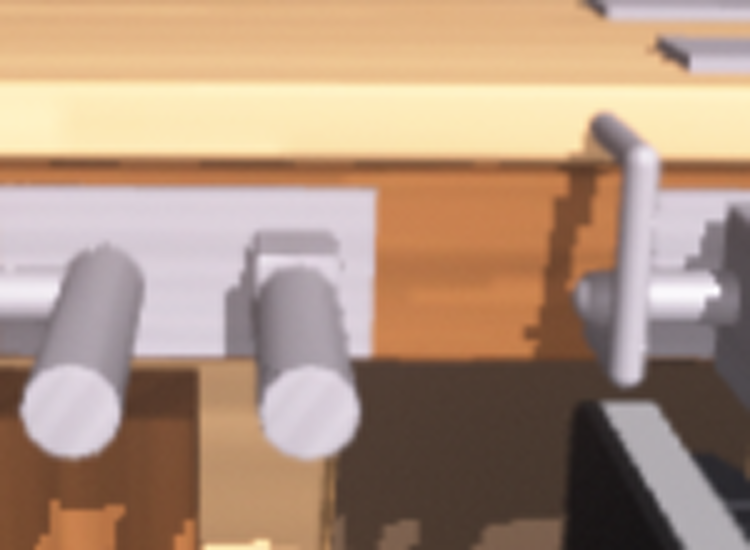

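View pics/w2e.png

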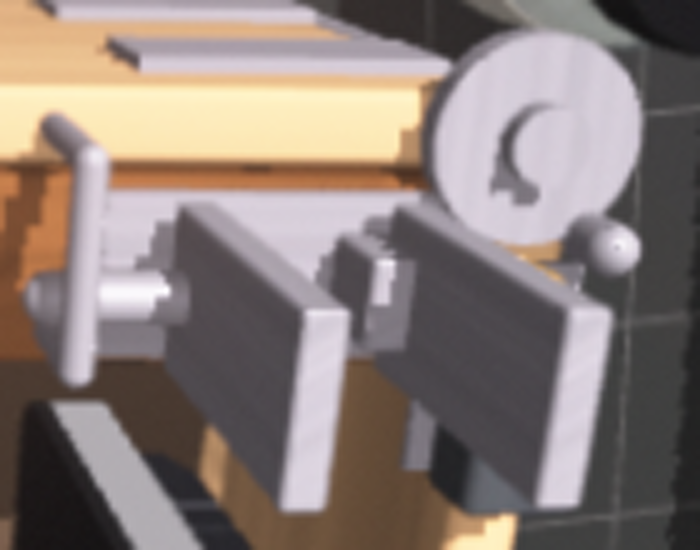

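```bash
cat > fit2.py <<'E'
import fit; from fit import *
V=load('wrist2')
a=lambda o:g(o,5,80,160); b=lambda o:g(o,5,210,150); e=lambda o:g(o,5,320,150)
fit.O=[o for o in fit.O if o[0] is not fit.W or 0]+[(d,P,o,.7*k) for d,P,o,k in fit.O if d is fit.W]+[
(V,K,a((140,190)),1),(V,('rm',0,-.007,.165),b((71,411)),1),(V,('r',0,.021,.165),b((309,411)),1),
(V,('fm',-.013,-.013,.165),e((303,312)),1),(V,('fm',-.013,-.007,.165),e((350,312)),1),(V,('fm',.013,-.013,.165),e((282,510)),1),(V,('fm',.013,-.007,.165),e((325,510)),1),
(V,('f',-.013,.021,.165),e((568,310)),1),(V,('f',-.013,.027,.165),e((612,310)),1),(V,('f',.013,.021,.165),e((536,508)),1),(V,('f',.013,.027,.165),e((578,508)),1)]
s=least_squares(res,p,loss='soft_l1'); p=s.x; np.save('p.npy',p)
print(p.round(4),np.degrees(p[2])); print(res(p,True).round(1)[-11:])
for n,P in dict(hinge=[-.107,.115,.11],knob=[-.107,-.093,.152],rp=[-.085,p[3]+.0145,.154],fp=[-.085,p[3]+.1095,.154]).items(): print(n,w(p,P)[0].round(4))
C=-np.array(V['R']).T@V['t']; print(C)
E
python3 fit2.py; python3 -c "
from rig import observe; s=observe(); print(s['position'],s['q'])"
```

```text
[ 5.6650e-01 -2.1330e-01 -1.6838e+00 -2.4200e-02  1.1000e-03  1.8000e-03] -96.47736956903942
[[-0.4 -0. ]
 [-0.1 -0.2]
 [-1.   0.1]
 [-0.  -1. ]
 [ 0.7 -1. ]
 [-1.   0.7]
 [ 0.2  0.6]
 [ 0.2 -0.5]
 [ 1.1 -0.6]
 [-0.4  0.5]
 [ 0.5  0.4]]
hinge [ 0.6928 -0.1199  0.11  ]
knob [ 0.4861 -0.0965  0.152 ]
rp [ 0.5664 -0.1277  0.154 ]
fp [ 0.6608 -0.1384  0.154 ]
[ 0.57264366 -0.0579973   0.33178796]
[ 0.56618255 -0.12362476  0.20118722] [-2.40167537e+01  2.65326137e+01  7.35714474e+01  3.84731854e-03
  7.98340936e+01 -1.78719177e+01]
```

>>> {"fn": "jog_arm", "kwargs": {
  "dr": [
    [0,0,0.006],
    [0,0,0],
    [0,0,0],
    [0,0,0],
    [0,0,0],
    [0,0,0],
    [0,0,0],
    [0,0,0],
    [0,0,0],
    [0,0,0]
  ],
  "slide": [
    [0.001,0.004,0.002],
    [0,0,0.01],
    [0,0,0.01],
    [0,0,0.01],
    [0,0,0.01],
    [0,0,0.009],
    [0,0,0],
    [0,0,0],
    [0,0,0],
    [0,0,0]
  ],
  "gripper": [0.5,0.5,0.5,0.5,0.5,0.5,0.5,0.5,0.4,0.3]
}}

```text
time_s: 4.25
position: [0.5668, -0.1283, 0.1498]
tool_rot: [[0.994, -0.114, 0.001], [-0.114, -0.994, -0.0], [0.001, 0.0, -1.0]]
ft_force: [0.6, -0.0, -0.2]
grip_width: 0.0554
```

Run:
```python
from h import *
from rig import observe
s=observe();print(s['time_s'],s['position'],np.array(s['tool_rot']).round(3),s['grip_width'],s['ft_force'])
d=snap('wrist','3'); cv2.imwrite('pics/w3b.png',cv2.resize(d['pixels'],(800,600),interpolation=cv2.INTER_CUBIC))
```

```text
4.25 [ 0.56682501 -0.12834598  0.14977624] [[ 0.994 -0.114  0.001]
 [-0.114 -0.994 -0.   ]
 [ 0.001  0.    -1.   ]] 0.05541572838105793 [ 0.63817106 -0.005871   -0.18060107]
```

View pics/w3b.png

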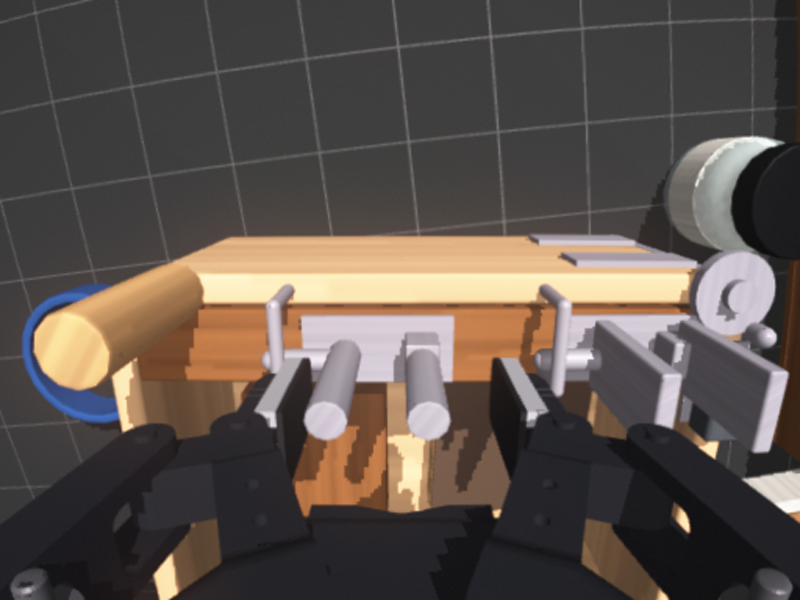

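Both pins, at (330,420) and (428,420), stand between the pads at about (285,400) and (515,400). Closing now.

>>> {"fn": "jog_arm", "kwargs": {
  "dr": [
    [0,0,0],
    [0,0,0],
    [0,0,0],
    [0,0,0],
    [0,0,0],
    [0,0,0],
    [0,0,0],
    [0,0,0],
    [0,0,0],
    [0,0,0]
  ],
  "slide": [
    [0,0,0],
    [0,0,0],
    [0,0,0],
    [0,0,0],
    [0,0,0],
    [0,0,0],
    [0,0,0],
    [0,0,0],
    [0,0,0],
    [0,0,0]
  ],
  "gripper": [0.1,0,-0.1,-0.2,-0.3,-0.4,-0.5,-0.6,-0.6,-0.6],
  "force": 30
}}

```text
time_s: 5.3
position: [0.568, -0.1284, 0.1501]
tool_rot: [[0.994, -0.114, 0.004], [-0.114, -0.994, -0.001], [0.004, 0.0, -1.0]]
ft_force: [5.0, -0.0, 2.3]
grip_width: 0.023
```

Run:
```python
from h import *
from rig import observe
s=observe();print(s['time_s'],s['position'],np.array(s['tool_rot']).round(3),s['grip_width'],s['ft_force'])
d=snap('wrist','4'); cv2.imwrite('pics/w4b.png',cv2.resize(d['pixels'],(800,600),interpolation=cv2.INTER_CUBIC))
```

```text
5.3 [ 0.56803315 -0.12841378  0.15007861] [[ 0.994 -0.114  0.004]
 [-0.114 -0.994 -0.001]
 [ 0.004  0.    -1.   ]] 0.02302696206012523 [ 5.00912652 -0.03866836  2.2875864 ]
```

View pics/w4b.png

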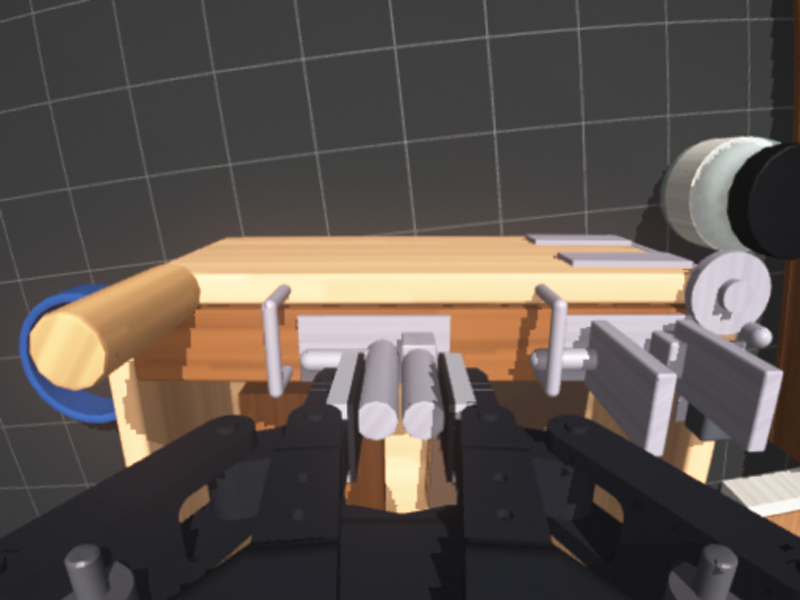

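The round catch is home: the pin tops sit together at (378,420) and (422,420), and the bolt tip, at about (305,360), is well out of the staple at (275,350). I'll open, lift and move over to the flat catch.

>>> {"fn": "jog_arm", "kwargs": {
  "dr": [
    [0,0,0],
    [0,0,0],
    [0,0,0],
    [0,0,0],
    [0,0,0],
    [0,0,0],
    [0,0,0],
    [0,0,0],
    [0,0,0],
    [0,0,0]
  ],
  "slide": [
    [0,0,0],
    [0,0,0],
    [0,0,0],
    [0,0,-0.02],
    [0,0,-0.02],
    [0,0,-0.02],
    [0.0135,0,0],
    [0.0275,0,0],
    [0.0275,0,0],
    [0.0275,0,0]
  ],
  "gripper": [0.5,0.5,0.5,0.5,0.5,0.5,0.5,0.5,0.5,0.5]
}}

```text
time_s: 6.35
position: [0.6628, -0.1393, 0.2093]
tool_rot: [[0.993, -0.114, -0.0], [-0.114, -0.993, -0.0], [-0.0, 0.0, -1.0]]
ft_force: [-0.1, 0.6, -0.0]
grip_width: 0.0642
```

Run:
```python
from h import *
from rig import observe
d=snap('wrist','5'); cv2.imwrite('pics/w5b.png',cv2.resize(d['pixels'],(800,600),interpolation=cv2.INTER_CUBIC))
s=observe();print(s['time_s'],s['position'],np.array(s['tool_rot']).round(3),s['grip_width'],s['ft_force'])
```

```text
6.4 [ 0.66552406 -0.13966128  0.20822524] [[ 0.994 -0.114  0.001]
 [-0.114 -0.994  0.   ]
 [ 0.001 -0.    -1.   ]] 0.06388293199503949 [-2.97758163  0.89583417 -1.67451772]
```

View pics/w5b.png

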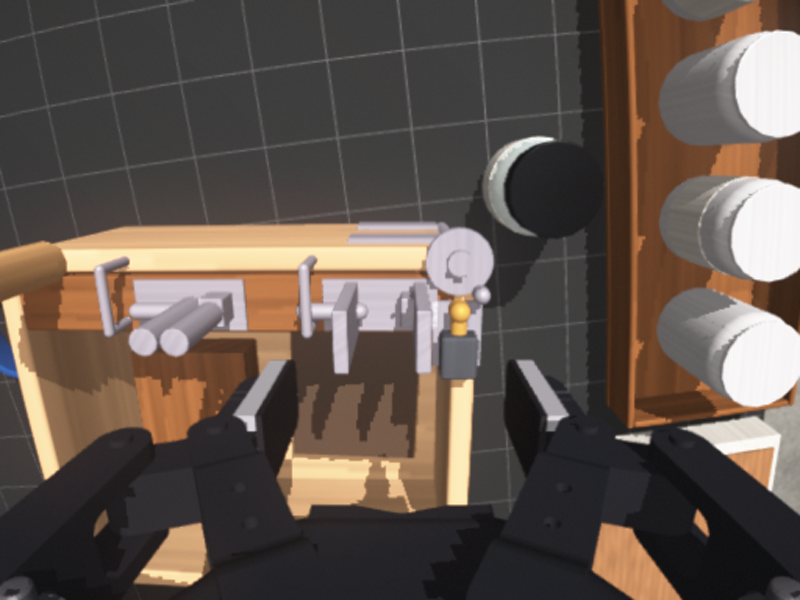

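Run:
```python
import cv2
a=cv2.imread('pics/wrist5.png')[140:260,190:330]; cv2.imwrite('pics/w5c.png',cv2.resize(a,None,fx=5,fy=5,interpolation=cv2.INTER_CUBIC))
a=cv2.imread('pics/scene0.png')[265:320,205:265]; cv2.imwrite('pics/s0d.png',cv2.resize(a,None,fx=10,fy=10,interpolation=cv2.INTER_CUBIC))
from rig import observe
s=observe();print(s['time_s'],s['position'],s['ft_force'],s['qvel'])
```

```text
6.4 [ 0.66552406 -0.13966128  0.20822524] [-2.97758163  0.89583417 -1.67451772] [-0.51970797 -2.00482718  6.30288972 -0.2481355  -4.21154278 -1.19396531]
```

View pics/w5c.png

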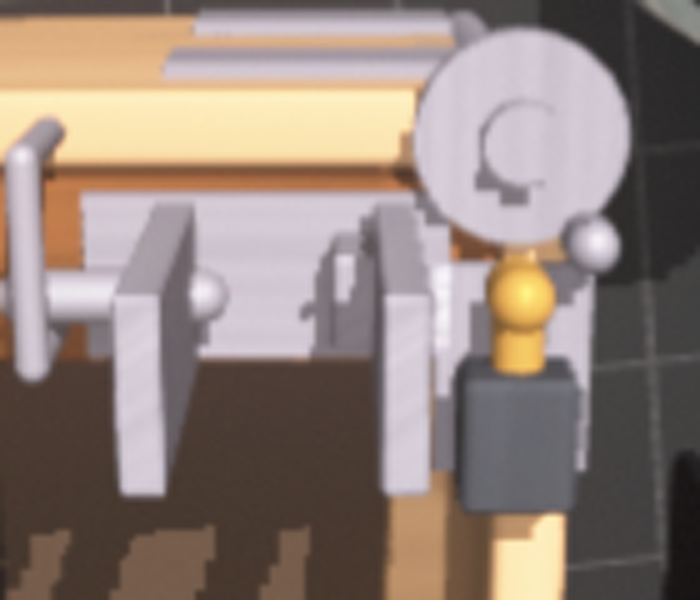

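View pics/s0d.png

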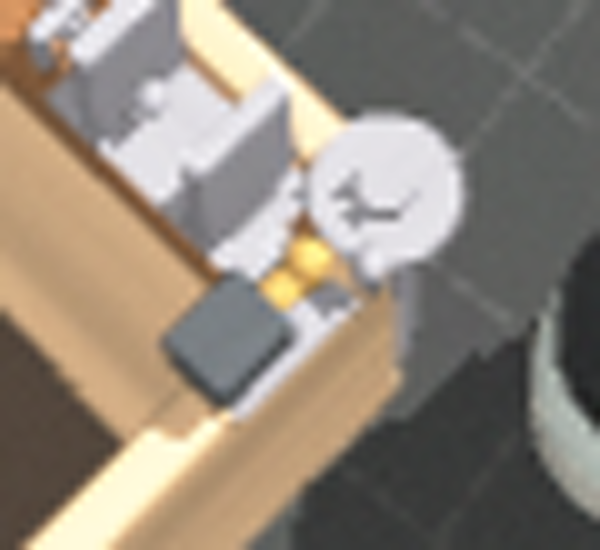

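The detent box at (458,355) tops out near z = 0.13, below the fingertips' lowest height of 0.138. The plates' outer edges, at (335,365) and (431,365), sit as wanted relative to the tool centre at column 400. Descending.

>>> {"fn": "jog_arm", "kwargs": {
  "dr": [
    [0,0,0],
    [0,0,0],
    [0,0,0],
    [0,0,0],
    [0,0,0],
    [0,0,0],
    [0,0,0],
    [0,0,0],
    [0,0,0],
    [0,0,0]
  ],
  "slide": [
    [0,0,0],
    [0,0,0],
    [0,0,0.01],
    [0,0,0.01],
    [0,0,0.01],
    [0,0,0.01],
    [0,0,0.01],
    [0,0,0.009],
    [0,0,0],
    [0,0,0]
  ],
  "gripper": [0.5,0.5,0.5,0.5,0.5,0.5,0.5,0.5,0.5,0.5]
}}

```text
time_s: 7.4
position: [0.6621, -0.1392, 0.1503]
tool_rot: [[0.994, -0.114, 0.0], [-0.114, -0.994, -0.0], [0.0, 0.0, -1.0]]
ft_force: [-0.1, 0.9, -0.1]
grip_width: 0.064
```

Run:
```python
from h import *
from rig import observe
s=observe();print(s['time_s'],s['position'],np.array(s['tool_rot']).round(3),s['grip_width'],s['ft_force'])
d=snap('wrist','6'); cv2.imwrite('pics/w6b.png',cv2.resize(d['pixels'],(800,600),interpolation=cv2.INTER_CUBIC))
```

```text
7.4 [ 0.66211648 -0.13920889  0.15034359] [[ 0.994 -0.114  0.   ]
 [-0.114 -0.994 -0.   ]
 [ 0.     0.    -1.   ]] 0.06400007850520206 [-0.09833116  0.91249844 -0.0523701 ]
```

View pics/w6b.png

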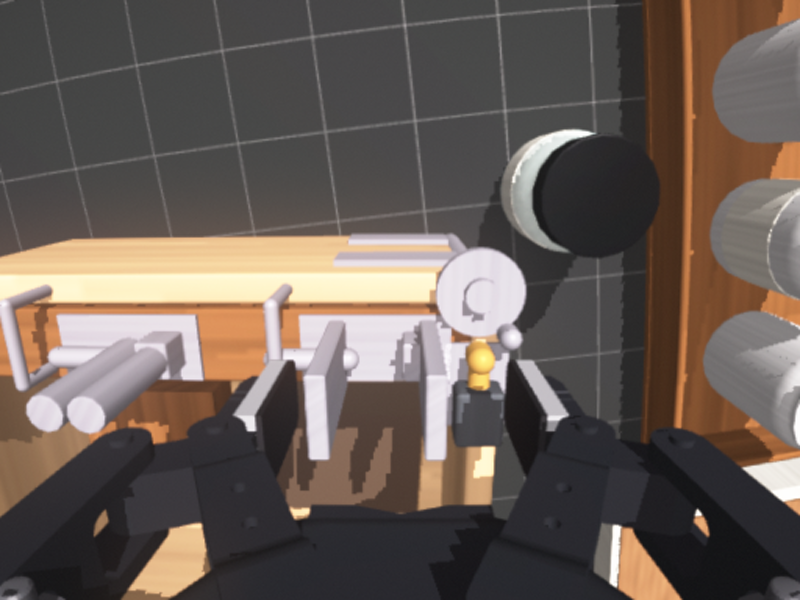

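The plates, with outer edges at columns 308 and 444, stand between the pads (about 290 and 510), and the right pad is above the detent box. Closing.

>>> {"fn": "jog_arm", "kwargs": {
  "dr": [
    [0,0,0],
    [0,0,0],
    [0,0,0],
    [0,0,0],
    [0,0,0],
    [0,0,0],
    [0,0,0],
    [0,0,0],
    [0,0,0],
    [0,0,0]
  ],
  "slide": [
    [0,0,-0.001],
    [0,0,-0.001],
    [0,0,0],
    [0,0,0],
    [0,0,0],
    [0,0,0],
    [0,0,0],
    [0,0,0],
    [0,0,0],
    [0,0,0]
  ],
  "gripper": [0.3,0.1,-0.05,-0.15,-0.25,-0.35,-0.45,-0.55,-0.6,-0.6],
  "force": 30
}}

```text
time_s: 8.45
position: [0.6625, -0.1393, 0.1532]
tool_rot: [[0.994, -0.114, 0.002], [-0.114, -0.994, -0.001], [0.002, 0.0, -1.0]]
ft_force: [2.2, 0.4, 5.6]
grip_width: 0.0236
```

Run:
```python
from h import *
from rig import observe
s=observe();print(s['time_s'],s['position'],np.array(s['tool_rot']).round(3),s['grip_width'],s['ft_force'])
d=snap('wrist','7'); cv2.imwrite('pics/w7b.png',cv2.resize(d['pixels'],(800,600),interpolation=cv2.INTER_CUBIC))
```

```text
8.45 [ 0.66245276 -0.13929508  0.15322002] [[ 0.994 -0.114  0.002]
 [-0.114 -0.994 -0.001]
 [ 0.002  0.    -1.   ]] 0.023584076841109206 [2.2130944  0.43973996 5.55573778]
```

View pics/w7b.png

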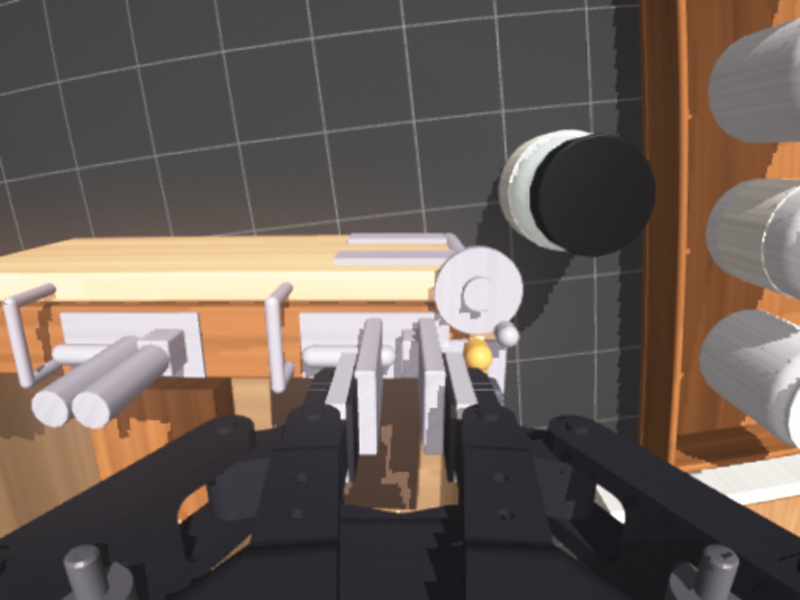

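Both catches are home. The flat plates' tops sit together at (368,400) and (432,400), and the bolt at about (310,355) is clear of its staple at (278,340). The round pins are still closed at (70,400). Next I'll open, lift, and go to the knob with the jaws turned 90° so they grip along its path.

>>> {"fn": "jog_arm", "kwargs": {
  "dr": [
    [0,0,0],
    [0,0,0],
    [0,0,0],
    [0,0,0],
    [0,0,0],
    [0,0,0],
    [0,0,0],
    [0,0,0],
    [0,0,0],
    [0,0,0]
  ],
  "slide": [
    [0,0,0],
    [0,0,0],
    [0,0,0],
    [0,0,-0.035],
    [0,0,-0.035],
    [-0.036,-0.0045,0],
    [-0.036,-0.0045,0],
    [-0.036,-0.0045,0],
    [-0.036,-0.0045,0],
    [-0.036,-0.0045,0]
  ],
  "gripper": [0.5,0.5,0.5,0.5,0.5,0.5,0.5,0.5,0.5,0.5]
}}

```text
time_s: 9.5
position: [0.4842, -0.0959, 0.2222]
tool_rot: [[0.994, -0.114, 0.0], [-0.114, -0.994, -0.0], [0.0, 0.0, -1.0]]
ft_force: [-0.7, -0.4, 1.1]
grip_width: 0.064
```

>>> {"fn": "jog_arm", "kwargs": {
  "dr": [
    [0,0,-0.14],
    [0,0,-0.14],
    [0,0,-0.14],
    [0,0,-0.14],
    [0,0,-0.14],
    [0,0,-0.14],
    [0,0,-0.14],
    [0,0,-0.14],
    [0,0,-0.14],
    [0,0,-0.14]
  ],
  "slide": [
    [0,0,0],
    [0,0,0],
    [0,0,0],
    [0,0,0],
    [0,0,0],
    [0,0,0],
    [0,0,0],
    [0,0,0],
    [0,0,0],
    [0,0,0]
  ],
  "gripper": [0.5,0.5,0.5,0.5,0.5,0.5,0.5,0.5,0.5,0.5]
}}

```text
time_s: 10.5
position: [0.4857, -0.0964, 0.2223]
tool_rot: [[0.276, 0.961, 0.0], [0.961, -0.276, -0.0], [0.0, 0.0, -1.0]]
ft_force: [-0.4, -0.2, 0.7]
grip_width: 0.064
```

>>> {"fn": "jog_arm", "kwargs": {
  "dr": [
    [0,0,-0.1],
    [0,0,-0.07],
    [0,0,0],
    [0,0,0],
    [0,0,0],
    [0,0,0],
    [0,0,0],
    [0,0,0],
    [0,0,0],
    [0,0,0]
  ],
  "slide": [
    [0,0,0],
    [0,0,0],
    [0,0,0],
    [0,0,0],
    [0,0,0],
    [0,0,0],
    [0,0,0],
    [0,0,0],
    [0,0,0],
    [0,0,0]
  ],
  "gripper": [0.5,0.5,0.5,0.5,0.5,0.5,0.5,0.5,0.5,0.5]
}}

```text
time_s: 11.5
position: [0.4857, -0.0964, 0.2223]
tool_rot: [[0.115, 0.993, -0.0], [0.993, -0.115, -0.0], [-0.0, -0.0, -1.0]]
ft_force: [-0.2, 0.1, -1.1]
grip_width: 0.064
```

Run:
```python
from h import *
from rig import observe
s=observe();print(s['time_s'],s['position'],np.array(s['tool_rot']).round(3),s['grip_width'],s['ft_force'])
d=snap('wrist','8'); cv2.imwrite('pics/w8b.png',cv2.resize(d['pixels'],(800,600),interpolation=cv2.INTER_CUBIC))
p=np.load('p.npy'); k=w(p,[-.107,-.093,.172]); print(k, proj(d,k)*1.5625)
R=np.array(s['tool_rot']); print('tool delta',R.T@(k[0]-s['position']))
```

```text
11.5 [ 0.48573287 -0.09636031  0.22232615] [[ 0.115  0.993 -0.   ]
 [ 0.993 -0.115 -0.   ]
 [-0.    -0.    -1.   ]] 0.06395731805127665 [-0.22741232  0.14905743 -1.09553178]
[[ 0.48612987 -0.09647288  0.172     ]] [[400.19052097 340.67090348]]
tool delta [-6.57925065e-05  4.07369483e-04  5.03261498e-02]
```

View pics/w8b.png

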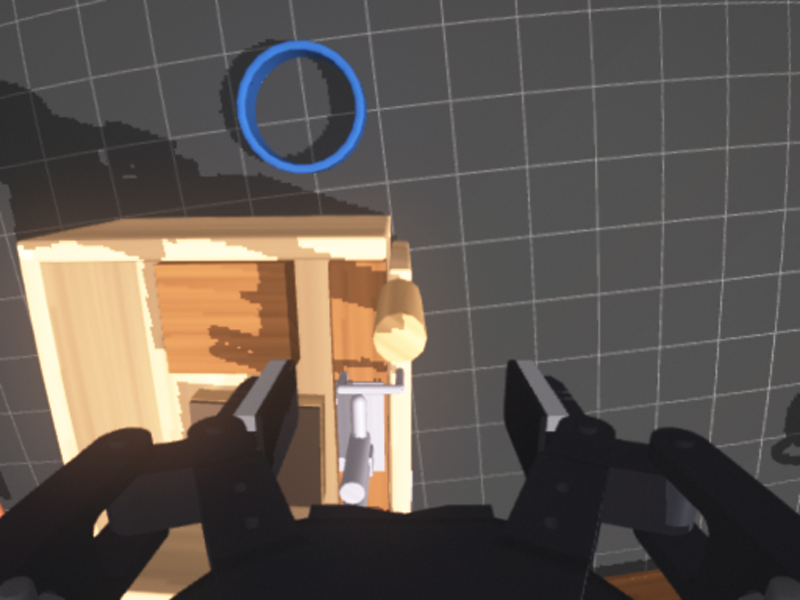

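The knob top is centred between the jaws at (400,338). I'll descend and grip it.

>>> {"fn": "jog_arm", "kwargs": {
  "dr": [
    [0,0,0],
    [0,0,0],
    [0,0,0],
    [0,0,0],
    [0,0,0],
    [0,0,0],
    [0,0,0],
    [0,0,0],
    [0,0,0],
    [0,0,0]
  ],
  "slide": [
    [0,0,0.016],
    [0,0,0.016],
    [0,0,0.016],
    [0,0,0.015],
    [0,0,0.015],
    [0,0,0],
    [0,0,0],
    [0,0,0],
    [0,0,0],
    [0,0,0]
  ],
  "gripper": [0.5,0.5,0.5,0.5,0.5,0.5,0.2,0,-0.2,-0.4],
  "force": 60
}}

```text
time_s: 12.55
position: [0.4859, -0.0964, 0.1448]
tool_rot: [[0.115, 0.993, 0.001], [0.993, -0.115, -0.0], [-0.0, 0.001, -1.0]]
ft_force: [0.1, -1.2, 0.1]
grip_width: 0.0256
```

>>> {"fn": "jog_arm", "kwargs": {
  "dr": [
    [0,0,0],
    [0,0,0],
    [0,0,0],
    [0,0,0],
    [0,0,0],
    [0,0,0],
    [0,0,0],
    [0,0,0],
    [0,0,0],
    [0,0,0]
  ],
  "slide": [
    [0,0,0],
    [0,0,0],
    [0,0,0],
    [0,0,0],
    [0,0,0],
    [0,0,0],
    [0,0,0],
    [0,0,0],
    [0,0,0],
    [0,0,0]
  ],
  "gripper": [-0.6,-0.8,-0.8,-0.8,-0.8,-0.8,-0.8,-0.8,-0.8,-0.8]
}}

```text
time_s: 13.55
position: [0.4859, -0.0965, 0.1449]
tool_rot: [[0.114, 0.993, 0.001], [0.993, -0.114, -0.0], [-0.0, 0.001, -1.0]]
ft_force: [-1.8, 0.7, 5.4]
grip_width: 0.0207
```

Run:
```python
from h import *
from rig import observe
s=observe();print(s['time_s'],s['position'],np.array(s['tool_rot']).round(3),s['grip_width'],s['ft_force'],s['wrist_torque'])
p=np.load('p.npy'); H=w(p,[-.107,.115,.144])[0]; P=s['position']; R=down(np.degrees(p[2])+180)
print('r to hinge',np.linalg.norm(P[:2]-H[:2]),H)
# chord steps: gate turned by d per row, tool turning with it (dr z=+d)
r=.208
for d in (.05,.1,.14):
    print(d,'tool x',r*np.sin(d),'tool y',r*(1-np.cos(d)))
for th in np.radians([0,30,60,78,82]):
    a=p[2]-np.pi/2-th; print(np.degrees(th).round(), (H[:2]+r*np.array([np.cos(a),np.sin(a)])).round(4),'tool yaw',np.degrees(a-np.pi/2+0)%360)
```

```text
13.55 [ 0.48589457 -0.096453    0.1448964 ] [[ 0.114  0.993  0.001]
 [ 0.993 -0.114 -0.   ]
 [-0.     0.001 -1.   ]] 0.020749269662199463 [-1.75730426  0.7038849   5.43070162] [ 0.03417182  0.29362129 -0.01608999]
r to hinge 0.20823604240221347 [ 0.6928021  -0.11993752  0.144     ]
0.05 tool x 0.010395667208301092 tool y 0.00025994583784701316
0.1 tool x 0.020765350662540254 tool y 0.0010391336221706293
0.14 tool x 0.029024967846001188 tool y 0.0020350727877714793
0.0 [ 0.4861 -0.0965] tool yaw 83.52263043096059
30.0 [0.5256 0.0037] tool yaw 53.52263043096059
60.0 [0.6098 0.0708] tool yaw 23.52263043096059
78.0 [0.6728 0.0871] tool yaw 5.522630430960589
82.0 [0.6873 0.088 ] tool yaw 1.5226304309605894
```

The grip is on: the width reads 20.7 mm on the 22 mm knob, with the usual ~1.5 mm bias. Now I'll swing through the first 0.5 rad.

>>> {"fn": "jog_arm", "kwargs": {
  "dr": [
    [0,0,0.05],
    [0,0,0.05],
    [0,0,0.05],
    [0,0,0.05],
    [0,0,0.05],
    [0,0,0.05],
    [0,0,0.05],
    [0,0,0.05],
    [0,0,0.05],
    [0,0,0.05]
  ],
  "slide": [
    [0.0104,0.0003,0],
    [0.0104,0.0003,0],
    [0.0104,0.0003,0],
    [0.0104,0.0003,0],
    [0.0104,0.0003,0],
    [0.0104,0.0003,0],
    [0.0104,0.0003,0],
    [0.0104,0.0003,0],
    [0.0104,0.0003,0],
    [0.0104,0.0003,0]
  ],
  "gripper": [-0.8,-0.8,-0.8,-0.8,-0.8,-0.8,-0.8,-0.8,-0.8,-0.8]
}}

```text
time_s: 14.55
position: [0.5229, -0.0, 0.1449]
tool_rot: [[0.578, 0.816, 0.0], [0.816, -0.578, -0.001], [-0.0, 0.001, -1.0]]
ft_force: [-1.8, -2.4, 5.7]
grip_width: 0.0207
```

```bash
cat > st.py <<'E'
from h import *
from rig import observe
s=observe();p=np.load('p.npy'); H=w(p,[-.107,.115,.144])[0]; P=s['position']; v=P-H
print(s['time_s'],P,s['grip_width'],s['ft_force'],s['wrist_torque'])
print('r',np.hypot(*v[:2]),'gate deg',np.degrees((p[2]-np.pi/2-np.arctan2(v[1],v[0])+np.pi)%(2*np.pi)-np.pi),'toolyaw',np.degrees(np.arctan2(s['tool_rot'][1][0],s['tool_rot'][0][0])))
E
python3 st.py
```

```text
14.55 [ 5.22949108e-01 -3.87731486e-05  1.44911409e-01] 0.020706358294693406 [-1.75605921 -2.40988195  5.66032989] [-0.31536085  0.36586085  0.08885026]
r 0.20790802748953782 gate deg 28.74079021539369 toolyaw 54.67436874869263
```

>>> {"fn": "jog_arm", "kwargs": {
  "dr": [
    [0,0,0.05],
    [0,0,0.05],
    [0,0,0.05],
    [0,0,0.05],
    [0,0,0.05],
    [0,0,0.05],
    [0,0,0.05],
    [0,0,0.05],
    [0,0,0.05],
    [0,0,0.05]
  ],
  "slide": [
    [0.0104,0.0003,0],
    [0.0104,0.0003,0],
    [0.0104,0.0003,0],
    [0.0104,0.0003,0],
    [0.0104,0.0003,0],
    [0.0104,0.0003,0],
    [0.0104,0.0003,0],
    [0.0104,0.0003,0],
    [0.0104,0.0003,0],
    [0.0104,0.0003,0]
  ],
  "gripper": [-0.8,-0.8,-0.8,-0.8,-0.8,-0.8,-0.8,-0.8,-0.8,-0.8]
}}

```text
time_s: 15.55
position: [0.6017, 0.0667, 0.1449]
tool_rot: [[0.899, 0.439, 0.0], [0.439, -0.899, 0.0], [0.0, -0.0, -1.0]]
ft_force: [-1.8, -0.1, 4.9]
grip_width: 0.021
```

```bash
python3 st.py
```

```text
15.55 [0.60167983 0.06673167 0.14490718] 0.021010437548289934 [-1.83221859 -0.07918117  4.89446663] [0.02062187 0.34979149 0.07406146]
r 0.20772253645039912 gate deg 57.503387108608585 toolyaw 26.029177606645973
```

>>> {"fn": "jog_arm", "kwargs": {
  "dr": [
    [0,0,0.05],
    [0,0,0.05],
    [0,0,0.05],
    [0,0,0.05],
    [0,0,0.05],
    [0,0,0.05],
    [0,0,0.05],
    [0,0,0.05],
    [0,0,0],
    [0,0,0]
  ],
  "slide": [
    [0.0104,0.0003,0],
    [0.0104,0.0003,0],
    [0.0104,0.0003,0],
    [0.0104,0.0003,0],
    [0.0104,0.0003,0],
    [0.0104,0.0003,0],
    [0.0104,0.0003,0],
    [0.0104,0.0003,0],
    [0,0,0],
    [0,0,0]
  ],
  "gripper": [-0.8,-0.8,-0.8,-0.8,-0.8,-0.8,-0.8,-0.8,-0.8,-0.8]
}}

```text
time_s: 16.55
position: [0.6816, 0.0874, 0.1449]
tool_rot: [[0.998, 0.056, 0.0], [0.056, -0.998, 0.001], [0.0, -0.001, -1.0]]
ft_force: [-2.8, 1.8, 5.9]
grip_width: 0.0205
```

>>> {"fn": "jog_arm", "kwargs": {
  "dr": [
    [0,0,0],
    [0,0,0],
    [0,0,0],
    [0,0,0],
    [0,0,0],
    [0,0,0],
    [0,0,0],
    [0,0,0],
    [0,0,0],
    [0,0,0]
  ],
  "slide": [
    [0,0,0],
    [0,0,0],
    [0,0,0],
    [0,0,0],
    [0,0,0],
    [0,0,0],
    [0,0,0],
    [0,0,0],
    [0,0,0],
    [0,0,0]
  ],
  "gripper": [-0.8,-0.8,-0.8,-0.8,-0.8,-0.8,-0.8,-0.8,-0.8,-0.8]
}}

```text
time_s: 17.55
position: [0.6814, 0.0874, 0.145]
tool_rot: [[0.998, 0.056, 0.0], [0.056, -0.998, 0.001], [0.0, -0.001, -1.0]]
ft_force: [-1.9, 2.5, 5.9]
grip_width: 0.0208
```

```bash
python3 st.py
python3 - <<'E'
from h import *
for n in('wrist','top','scene'): snap(n,'9')
a=cv2.imread('pics/top9.png')[95:245,250:410]; b=cv2.imread('pics/wrist9.png')
c=cv2.imread('pics/scene9.png')[150:370,85:320]
cv2.imwrite('pics/t9c.png',cv2.resize(a,None,fx=4,fy=4,interpolation=cv2.INTER_CUBIC)); cv2.imwrite('pics/s9c.png',cv2.resize(c,None,fx=2.7,fy=2.7,interpolation=cv2.INTER_CUBIC))
E
```

```text
17.55 [0.68143771 0.08739048 0.14497295] 0.02083608128895784 [-1.93975802  2.53218631  5.9109146 ] [0.28011447 0.37478981 0.04060251]
r 0.2076392317114038 gate deg 80.38518280105 toolyaw 3.2369964551412798
```

View pics/wrist9.png

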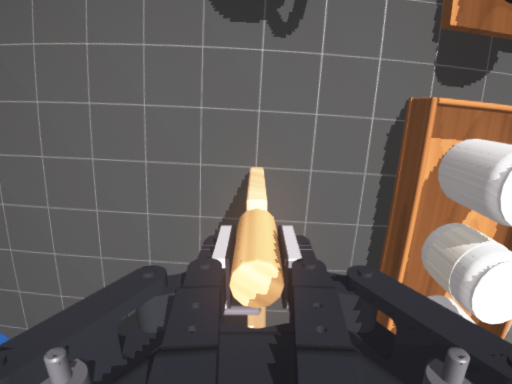

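View pics/t9c.png

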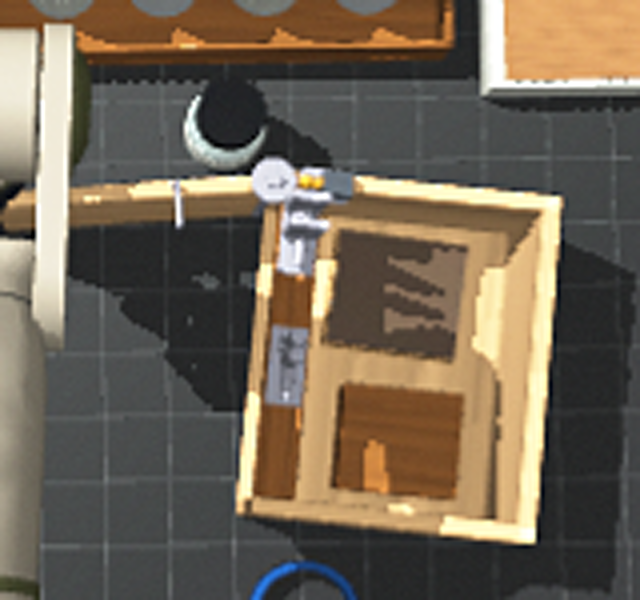

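View pics/s9c.png

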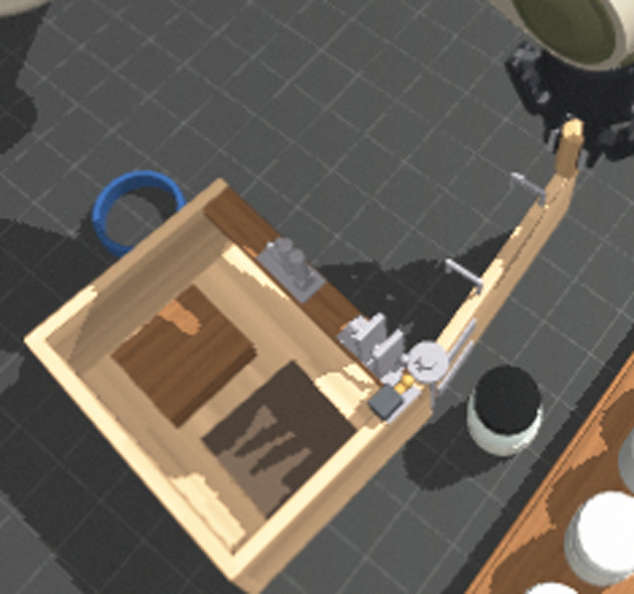

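The gate stands open at about 80°. In the top crop it runs from the hinge at (272,180) out to (10,210), and in the scene crop from (430,360) to (570,150). The knob is held between the pads at (257,270) in the wrist view, and the jar, tape and blocks are unmoved. Handing in.

Run:
```python
from rig import env
print(env.close_job())
```

```text
the job is handed in; nothing more can be done
None
```

I squeezed the round-pin catch home first and then the flat-plate catch, then swung the gate past its detent. I handed the job in at about 17.7 s with the gripper still closed on the knob at 60 N.

- **Catches:** after each squeeze the wrist image showed the pair closed and the bolt clear of its staple. The grip width read 23.0 mm on the round pins and 23.6 mm on the plates, against a nominal 25 mm. The knob also read low, at about 20.7 mm for 22 mm, so I took this as a sensor offset; I had no direct reading of the catch travel.
- **Gate:** by arm position it stands at 80.4°, and the knob is 207.6 mm from the hinge, against 208 mm nominal. It held steady for 1 s before I handed the job in.
- **Forces:** the wrist force readings at the end of each move stayed below 8 N.
- **Other objects:** the blocks, jar and tape look unmoved in the final pictures. I did not check the cup and the gouges up close, but the arm passed well clear of them.

None of these checks failed. The two wrist views differed on the crate's position by about 1 mm, which made no difference to the work.

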